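# Put the drain stoppers back in the graded rack

### The job

Two drain stoppers have been left on the laundry worktop. Put each one, knob up, into the hole of the white rack that matches its size, so that it sits fully home with its flange flat on the rack, and let go of it.

Things in the scene. Friction and masses are not known exactly. Their poses are not given: they have to be found in the camera images.
- stopper_a: The narrower drain stopper. Round, standing upright, loose. Origin: centre of underside, z up its axis. Black rubber plug 24 mm high, tapering from 26 mm diameter at the underside up to 37 mm; black flange 48 mm diameter, 24 to 29 mm above the origin; steel knob, an upright cylinder 20 mm in diameter, 29 to 67 mm above the origin, to grip from above. About 60 g.
- stopper_b: The wider drain stopper. Round, standing upright, loose. Origin: centre of underside, z up its axis. Black rubber plug 24 mm high, tapering from 50 mm diameter at the underside up to 61 mm; black flange 74 mm diameter, 24 to 29 mm above the origin; steel knob, an upright cylinder 20 mm in diameter, 29 to 67 mm above the origin, to grip from above. About 120 g.
- rack: White block 100 (x) by 300 (y) by 36 mm high, fixed. Origin: centre of underside, z up. Four empty round holes 30 mm deep, open on top, in a row at x = 0: 28 mm diameter at y = -116 mm, 40 at -56, 52 at +16, 64 at +100. The match: the plug's wide end just fills it (1.5 mm play all round). Home: flange on the rack's top, stopper origin 12 mm above rack origin. The taper centres 5 mm.
Mind the look-alikes: they are no part of the job. What is shaped like the stopper_a but orange is not meant.

How it is judged:
At the end, for the whole second after the job is handed in: The narrower stopper is in the 40 mm hole and the wider one in the 64 mm hole, each within 7 mm of the hole's centre along both of the rack's axes, its flange within 5 mm of the rack's top face, upright within 10 degrees and at rest (under 20 mm/s) (x of stopper_a in the frame of rack between -0.007 and 0.007 m and y of stopper_a in the frame of rack between -0.063 and -0.049 m and z of each of stopper_a, stopper_b in the frame of rack below 0.017 m and angle between each of stopper_a, stopper_b's own z axis and vertical below 0.175 rad and linear speed of each of stopper_a, stopper_b below 0.02 m/s and x of stopper_b in the frame of rack between -0.007 and 0.007 m and y of stopper_b in the frame of rack between 0.093 and 0.107 m); the robot touches nothing.
It also fails if it takes over 53 s, if anything falls off the work surface, if the arm or the gripper's body presses on something with over 40 N, if the wrist force passes 120 N, or if a joint passes its speed limit or range.

### The arm

A 7-joint arm with a two-finger parallel gripper is mounted at the origin on the work surface. World frame = base frame: x ahead of the robot, y to its left, z up, the work surface at z = 0. Lengths are in m, angles in rad, forces in N, time in s.
With the tool pointing down it reaches from about 0.425 to 1.025 m from the base axis. Payload 9.4 kg.
Tool frame: the origin (TCP) lies midway between the tips of the shut fingers; the grasp point (between the pads) lies 19 mm behind it; z points along the fingers, y is the line along which they close (so a half turn about z gives the same grasp; the last joint's range is limited). The gripper opens to 93 mm and grips with 3 to 60 N. Pads are 15 mm wide; open, the fingers measure 128 mm over their backs; the gripper's body (75 mm by 188 mm) begins 65 mm behind the grasp point.
Start: joints at [1.187, 0.599, -0.003, 1.599, 0.002, 0.943, -0.08], TCP at [0.219, -0.691, 0.219] pointing down, gripper open.
Joint ranges: [-2.57, 2.57], [-0.35, 1.97], [-1.29, 1.29], [0.11, 2.56], [-1.05, 4.19], [0.11, 1.86], [-2.63, 2.63]. Speed limits (rad/s): [2.22, 2.22, 3.01, 3.01, 3.14, 3.14, 3.14].

### API

Orientations are given as a rotation vector (axis times angle).
In Python, from rig import * gives the robot as it stands. The module is installed in compiled form; this text tells all that it offers.
- The arm moves only by the tool play_rows, never from a script. Its argument "series" is a list of rows, each a list of 7 numbers: the shift along the tool's x, y, z in cm, then the turn, a rotation vector about the tool's x, y, z in degrees, then the finger opening in cm, from 0 to 9.3. A call has 1 to 10 rows; each row is the pose to reach, as a shift and turn from the pose commanded when the call began, along the tool's axes at that moment; what a row does not reach only later rows make up. A row lasts 1/12 s, in which the tool goes at most 41.7 mm and 7.16 degrees, less where a joint would pass 70% of its speed; a pose out of reach is approached as far as the arm can. A call with a gripper value outside its range is refused whole. The fingers move at their own pace and stop on an object; "force" is the grip in N (left out, the last holds). Time passes only in rows, so rows that repeat a pose let the fingers close. It gives the time, the measured TCP pose, the force, the opening and the grip force at its end, in the units of the state.
- get_state(): the state, without advancing time (a new reading comes with each control period).
- read_camera(name): name is "scene" or "side" or "wrist"; returns a dict with "pixels" (420x560x3 uint8, blue, green, red), "z_map" (420x560 float32, m along the optical axis (not along the pixel's ray), 0 where there is no reading), "mtx" (3x3 intrinsics, pixels), "rvec" (rotation vector, rad) and "tvec" (3), from world to camera coordinates, as OpenCV has them. Camera axes: x right, y down, z forward; pixel columns grow to the right and rows downward; lengths in m; the calibration is good to about 2 mm. A picture is of the moment at which its call begins.
- job_done(): hands the job in; it is judged then, once.
The state is a dict: "clock": time; "q": joint angles; "dq": joint speeds; "joint_torque": joint torques, N m; "ee_pos": TCP position; "tcp_rot": TCP orientation; "contact_force": force on the tool from outside, world axes, zero at the start; "torque": the same for the moment, N m; "finger_gap": finger opening in m; "finger_force": force on a finger pad.
Only numpy, scipy, OpenCV 4.12 (cv2) and the standard library are available. Lean on these libraries where they do the work, as an engineer would, in place of code of your own. Each camera call takes 0.05 s, during which the arm holds its last target. There are 200 camera calls.

## Working session

There is one attempt and no reset: what is moved stays moved. The work goes in short steps, Python scripts to look and compute and a tool call to move; the robot and the scene stay as the last step left them, time stands still between calls to the robot, and variables do not carry over. Pictures are saved under pics/ and viewed, at most 10 in all, crops included, and the job is handed in when it is done.

Besides the shell and the picture viewer there is one more tool, called after "Emit:" as name([rows], argument=value, ...), one row to a line, values as JSON. play_rows: Moves the arm, as the interface text tells. Its arguments: {"type":"object","properties":{"series":{"type":"array"},"force":{"type":"number"}},"required":["series"]}

```bash
mkdir -p pics
cat > h.py <<'E'
from rig import *
import numpy as np, cv2
def pts(d):
    z=d["z_map"]; K=d["mtx"]; v,u=np.mgrid[:420,:560]
    c=np.stack([(u-K[0,2])/K[0,0]*z,(v-K[1,2])/K[1,1]*z,z],-1)
    R=cv2.Rodrigues(np.array(d["rvec"],float))[0]
    w=(c-np.array(d["tvec"]).ravel())@R
    w[z==0]=np.nan
    return w
E
python3 - <<'E'
from h import *
import pickle
s=get_state();print(s["clock"],s["ee_pos"],s["tcp_rot"])
D={n:read_camera(n) for n in("scene","side")}
pickle.dump(D,open("d0.pkl","wb"))
cv2.imwrite("pics/a.png",D["scene"]["pixels"]);cv2.imwrite("pics/b.png",D["side"]["pixels"])
E
```

```text
0.0 [ 0.21878763 -0.69071549  0.21777305] [-3.10325564e+00 -4.79848474e-01  5.76385996e-04]
```

View pics/a.png

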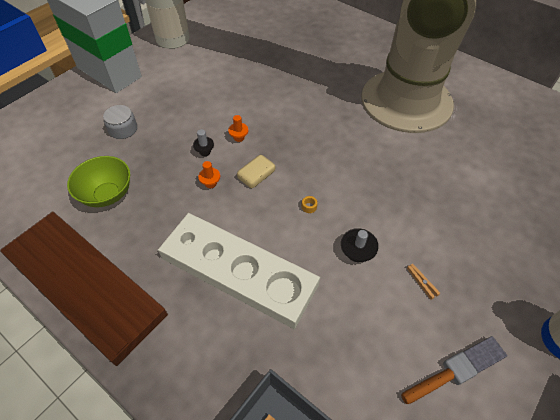

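View pics/b.png

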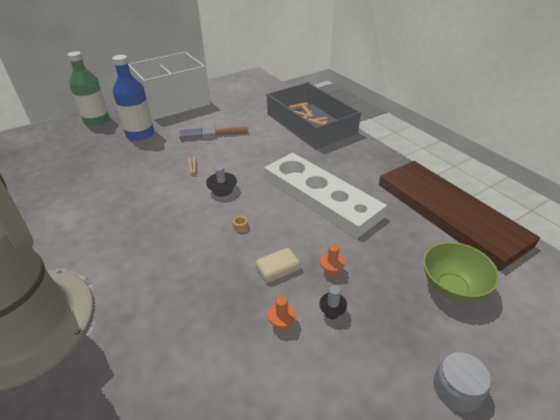

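The scene view shows the narrow stopper at (204,143) between two orange look-alikes, and the wide one at (360,244). The rack's 40 mm hole is at (213,251) and its 64 mm hole at (284,288). The side view shows the same arrangement.

Run:
```python
from h import *
import pickle
D=pickle.load(open("d0.pkl","rb"))
loc={"scene":{"a":(204,139),"b":(360,240),"o1":(238,124),"o2":(208,172)},"side":{"a":(334,296),"b":(221,178),"o1":(282,305),"o2":(334,254)}}
for n,d in D.items():
    w=pts(d)
    for k,(u,v) in loc[n].items():
        p=w[v-22:v+22,u-14:u+14].reshape(-1,3)
        q=p[(p[:,2]>.061)&(p[:,2]<.075)]
        f=p[(p[:,2]>.024)&(p[:,2]<.033)]
        if len(q):print(n,k,len(q),q.min(0).round(4),q.max(0).round(4),((q.min(0)+q.max(0))/2).round(4),"fl",((f.min(0)+f.max(0))/2).round(4), np.ptp(f,axis=0).round(3))
    px=d["pixels"].astype(int)
    m=(px.min(-1)>140)&(w[...,2]>.031)&(w[...,2]<.041)
    nc,l,st,ce=cv2.connectedComponentsWithStats(m.astype(np.uint8))
    i=1+np.argmax(st[1:,4]); q=w[l==i]
    r=cv2.minAreaRect(q[:,:2].astype(np.float32));print(n,"rack",st[i],r,np.median(q[:,2]))
    c=np.array(r[0]);B=cv2.boxPoints(r);e=B[1]-B[0],B[2]-B[1]
    y=max(e,key=np.linalg.norm);y=y/np.linalg.norm(y)
    for s in(1,-1): print("axis y",s*y,"a-hole",c-.056*s*y,"b-hole",c+.1*s*y)
    K=d["mtx"]
    for s in(1,-1):
        P=np.array([[*(c+t*s*y),.036] for t in(-.116,-.056,.016,.1)])
        print(s,cv2.projectPoints(P,d["rvec"],d["tvec"],K,None)[0].reshape(-1,2).round().tolist())
s=get_state();print(cv2.Rodrigues(s["tcp_rot"])[0].round(3))
```

```text
scene a 56 [ 0.457  -0.2919  0.0618] [ 0.4771 -0.2729  0.0687] [ 0.467  -0.2824  0.0653] fl [ 0.466  -0.2829  0.0285] [0.048 0.048 0.008]
scene b 86 [0.4567 0.1378 0.0612] [0.4765 0.157  0.0687] [0.4666 0.1474 0.065 ] fl [0.4659 0.1477 0.0284] [0.075 0.071 0.009]
scene o1 53 [ 0.3714 -0.2618  0.061 ] [ 0.3899 -0.2406  0.069 ] [ 0.3807 -0.2512  0.065 ] fl [ 0.3791 -0.2516  0.0286] [0.048 0.049 0.009]
scene o2 65 [ 0.5164 -0.2138  0.0612] [ 0.5362 -0.1955  0.0695] [ 0.5263 -0.2046  0.0654] fl [ 0.51   -0.2328  0.0283] [0.081 0.103 0.009]
scene rack [ 158  213  162  110 5634] ((0.6510998606681824, -0.009217768907546997), (0.1016814112663269, 0.3008633553981781), 9.865055084228516) 0.03590517613982039
axis y [ 0.17132807 -0.985214  ] a-hole [0.64150549 0.04595422] b-hole [ 0.66823267 -0.10773917]
axis y [-0.17132807  0.985214  ] a-hole [ 0.66069423 -0.06438975] b-hole [0.63396705 0.08930364]
1 [[291.0, 290.0], [262.0, 275.0], [230.0, 259.0], [194.0, 241.0]]
-1 [[187.0, 237.0], [212.0, 250.0], [244.0, 266.0], [283.0, 286.0]]
side a 105 [ 0.458  -0.294   0.0611] [ 0.4769 -0.2744  0.0694] [
[... 338 characters left out ...]
side o2 85 [ 0.5183 -0.2161  0.0612] [ 0.5363 -0.1977  0.0692] [ 0.5273 -0.2069  0.0652] fl [ 0.528  -0.2051  0.0282] [0.049 0.049 0.007]
side rack [ 264  153  123   74 2583] ((0.6536123752593994, -0.008080780506134033), (0.10173575580120087, 0.3028467893600464), 9.818765640258789) 0.03639245196938945
axis y [ 0.1705323 -0.9853521] a-hole [0.64406257 0.04709894] b-hole [ 0.6706656  -0.10661599]
axis y [-0.1705323  0.9853521] a-hole [ 0.66316218 -0.0632605 ] b-hole [0.63655915 0.09045443]
1 [[287.0, 165.0], [304.0, 175.0], [326.0, 188.0], [354.0, 205.0]]
-1 [[360.0, 208.0], [339.0, 196.0], [316.0, 182.0], [291.0, 168.0]]
[[ 0.953  0.302 -0.001]
 [ 0.302 -0.953  0.001]
 [-0.    -0.001 -1.   ]]
```

```bash
cat >> h.py <<'E'
def to(x,y,z,name=""):
    s=get_state();R=cv2.Rodrigues(np.array(s["tcp_rot"]))[0]
    print(name,s["clock"],s["ee_pos"].round(4),"cm:",(R.T@(np.array([x,y,z])-s["ee_pos"])*100).round(2),"yaw",np.degrees(np.arctan2(R[1,0],R[0,0])).round(2),"tilt",R[:,2].round(4))
E
python3 - <<'E'
from h import *
import pickle
D=pickle.load(open("d0.pkl","rb"))
w=np.concatenate([pts(d).reshape(-1,3) for d in D.values()]);w=w[w[:,2]>.09]
a=np.array([.219,-.691]);b=np.array([.467,-.283]);L=np.linalg.norm(b-a);u=(b-a)/L
t=(w[:,:2]-a)@u;s=(w[:,:2]-a)@[-u[1],u[0]]
m=(t>-.15)&(t<L+.15)&(abs(s)<.2)
for i in np.arange(-.15,L+.15,.05):
    k=m&(t>=i)&(t<i+.05)
    if k.sum():print(round(i,2),k.sum(),w[k].min(0).round(2),w[k].max(0).round(2))
to(.467,-.283,.12);to(.467,-.283,.036)
E
```

```text
-0.05 1 [ 0.24 -0.71  0.13] [ 0.24 -0.71  0.13]
0.0 641 [ 0.16 -0.7   0.09] [ 0.25 -0.63  0.15]
0.05 25 [ 0.21 -0.64  0.09] [ 0.24 -0.63  0.15]
0.1 490 [ 0.37 -0.7   0.09] [ 0.47 -0.61  0.22]
0.15 2240 [ 0.38 -0.67  0.09] [ 0.47 -0.61  0.22]
 0.1 [ 0.2188 -0.6907  0.2178] cm: [ 35.98 -31.36   9.82] yaw 17.58 tilt [-6.0e-04  1.3e-03 -1.0e+00]
 0.1 [ 0.2188 -0.6907  0.2178] cm: [ 35.98 -31.35  18.22] yaw 17.58 tilt [-6.0e-04  1.3e-03 -1.0e+00]
```

Emit:
play_rows([
  [36, -31.4, 0, 0, 0, 0, 5],
  [36, -31.4, 0, 0, 0, 0, 5],
  [36, -31.4, 0, 0, 0, 0, 5],
  [36, -31.4, 0, 0, 0, 0, 5],
  [36, -31.4, 0, 0, 0, 0, 5],
  [36, -31.4, 0, 0, 0, 0, 5],
  [36, -31.4, 0, 0, 0, 0, 5],
  [36, -31.4, 0, 0, 0, 0, 5],
  [36, -31.4, 4, 0, 0, 0, 5],
  [36, -31.4, 8, 0, 0, 0, 5],
], force=25)

```text
clock: 0.93
ee_pos: [0.4336, -0.3407, 0.1862]
tcp_rot: [3.102, 0.481, 0.006]
contact_force: [0.7, -0.6, -0.4]
finger_gap: 0.0501
finger_force: 0.0
```

Run:
```python
from h import *
to(.467,-.283,.12)
```

```text
0.9333 [ 0.4336 -0.3407  0.1862] cm: [ 4.91 -4.5   6.63] yaw 17.64 tilt [ 0.004  -0.0021 -1.    ]
```

Emit:
play_rows([
  [4.5, -4, 6, 0, 0, 0, 5],
  [4.5, -4, 6, 0, 0, 0, 5],
  [4.5, -4, 6, 0, 0, 0, 5],
  [4.5, -4, 6, 0, 0, 0, 5],
  [4.5, -4, 6, 0, 0, 0, 5],
  [4.5, -4, 6, 0, 0, 0, 5],
])

```text
clock: 1.43
ee_pos: [0.4617, -0.2922, 0.1253]
tcp_rot: [3.104, 0.477, 0.001]
contact_force: [-0.6, -0.2, 0.1]
finger_gap: 0.0499
finger_force: 0.0
```

Run:
```python
from h import *
to(.467,-.283,.036)
d=read_camera("wrist");cv2.imwrite("pics/c.png",d["pixels"])
w=pts(d);m=(w[...,2]>.061)&(w[...,2]<.075)
n,l,st,ce=cv2.connectedComponentsWithStats(m.astype(np.uint8))
for i in range(1,n):
    if st[i,4]>40:
        q=w[l==i];print(st[i],((q.min(0)+q.max(0))/2).round(4),np.ptp(q,axis=0).round(3))
```

```text
1.4333 [ 0.4617 -0.2922  0.1253] cm: [ 0.78 -0.73  8.92] yaw 17.47 tilt [ 6.0e-04 -1.1e-03 -1.0e+00]
[167  84  33  33 805] [ 0.5291 -0.2058  0.0654] [0.019 0.019 0.008]
[256 206  28  28 605] [ 0.4685 -0.2831  0.0653] [0.02  0.02  0.008]
```

View pics/c.png

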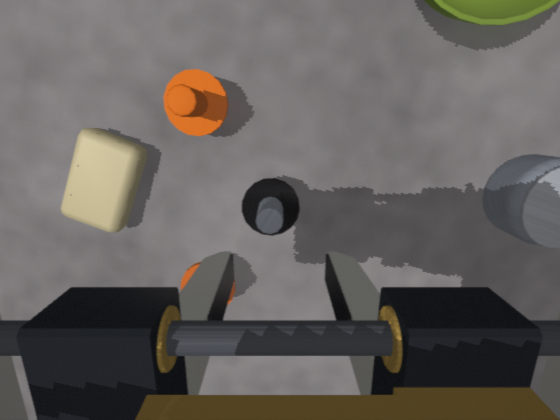

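The wrist view shows the black stopper's knob at (270,215), almost in line between the fingers, with both orange ones clear of them.

Emit:
play_rows([
  [0.8, -0.7, 2, 0, 0, 0, 5],
  [0.8, -0.7, 5, 0, 0, 0, 5],
  [0.8, -0.7, 8.9, 0, 0, 0, 5],
  [0.8, -0.7, 8.9, 0, 0, 0, 5],
  [0.8, -0.7, 8.9, 0, 0, 0, 5],
  [0.8, -0.7, 8.9, 0, 0, 0, 1.5],
  [0.8, -0.7, 8.9, 0, 0, 0, 1.5],
  [0.8, -0.7, 8.9, 0, 0, 0, 1.5],
  [0.8, -0.7, 8.9, 0, 0, 0, 1.5],
  [0.8, -0.7, 8.9, 0, 0, 0, 1.5],
], force=25)

```text
clock: 2.32
ee_pos: [0.4681, -0.282, 0.0368]
tcp_rot: [3.103, 0.48, 0.003]
contact_force: [-0.0, -0.9, -0.7]
finger_gap: 0.0211
finger_force: 0.0
```

Emit:
play_rows([
  [0, 0, 0, 0, 0, 0, 1.5],
  [0, 0, 0, 0, 0, 0, 1.5],
])

```text
clock: 2.48
ee_pos: [0.4681, -0.282, 0.0366]
tcp_rot: [3.104, 0.48, 0.002]
contact_force: [-0.2, 0.7, 10.2]
finger_gap: 0.019
finger_force: 25.0
```

Run:
```python
from h import *
to(.662,-.064,.12)
```

```text
2.4833 [ 0.4681 -0.282   0.0366] cm: [ 25.08 -14.92  -8.33] yaw 17.57 tilt [ 1.5e-03 -9.0e-04 -1.0e+00]
```

Emit:
play_rows([
  [0, 0, -4, 0, 0, 0, 1.5],
  [0, 0, -8, 0, 0, 0, 1.5],
  [0, 0, -11, 0, 0, 0, 1.5],
  [3, -1.8, -11, 0, 0, 0, 1.5],
  [6, -3.6, -11, 0, 0, 0, 1.5],
  [9, -5.4, -11, 0, 0, 0, 1.5],
  [12, -7.2, -11, 0, 0, 0, 1.5],
  [15, -9, -11, 0, 0, 0, 1.5],
  [18, -10.8, -11, 0, 0, 0, 1.5],
  [20, -12, -11, 0, 0, 0, 1.5],
])

```text
clock: 3.32
ee_pos: [0.624, -0.1031, 0.1458]
tcp_rot: [-3.103, -0.484, -0.002]
contact_force: [0.3, 0.6, -1.3]
finger_gap: 0.0191
finger_force: 25.0
```

Emit:
play_rows([
  [2, -1.2, 0, 0, 0, 0, 1.5],
  [4, -2.4, 0, 0, 0, 0, 1.5],
  [5, -2.9, 1, 0, 0, 0, 1.5],
  [5, -2.9, 2, 0, 0, 0, 1.5],
  [5, -2.9, 2, 0, 0, 0, 1.5],
  [5, -2.9, 2, 0, 0, 0, 1.5],
  [5, -2.9, 2, 0, 0, 0, 1.5],
])

```text
clock: 3.9
ee_pos: [0.6596, -0.066, 0.1252]
tcp_rot: [3.105, 0.477, -0.003]
contact_force: [0.6, -0.5, -0.4]
finger_gap: 0.0193
finger_force: 25.0
```

Run:
```python
from h import *
to(.662,-.064,.085)
for n in("scene","side"):
    d=read_camera(n);cv2.imwrite(f"pics/d{n}.png",d["pixels"])
    w=pts(d);print(n,get_state()["ee_pos"])
    # flange band: dark points near hole above rack
    x=w.reshape(-1,3);px=d["pixels"].reshape(-1,3).max(-1)
    m=(abs(x[:,0]-.662)<.05)&(abs(x[:,1]+.064)<.05)&(x[:,2]>.05)&(x[:,2]<.16)&(px<60)
    q=x[m];print(len(q),q.min(0).round(4),q.max(0).round(4),((q.min(0)+q.max(0))/2).round(4))
d=read_camera("wrist");w=pts(d)
px=d["pixels"].astype(int);m=(px.min(-1)>140)&(w[...,2]>.031)&(w[...,2]<.041)
q=w[m];print(len(q),cv2.minAreaRect(q[:,:2].astype(np.float32)))
cv2.imwrite("pics/e.png",np.vstack([cv2.resize(d["pixels"],(400,300)),cv2.resize(cv2.imread("pics/dside.png")[110:260,240:440],(400,300))]))
```

```text
3.9 [ 0.6596 -0.066   0.1252] cm: [ 0.29 -0.12  4.01] yaw 17.46 tilt [-1.5e-03 -8.0e-04 -1.0e+00]
scene [ 0.66005289 -0.06577777  0.12557128]
269 [ 0.6394 -0.0854  0.0882] [ 0.6805 -0.0427  0.1585] [ 0.6599 -0.0641  0.1234]
side [ 0.66030064 -0.06553863  0.12578339]
176 [ 0.6346 -0.0914  0.0932] [ 0.6814 -0.049   0.1592] [ 0.658  -0.0702  0.1262]
25536 ((0.6535472869873047, -0.007923141121864319), (0.10057225078344345, 0.30110788345336914), 9.889045715332031)
```

View pics/e.png

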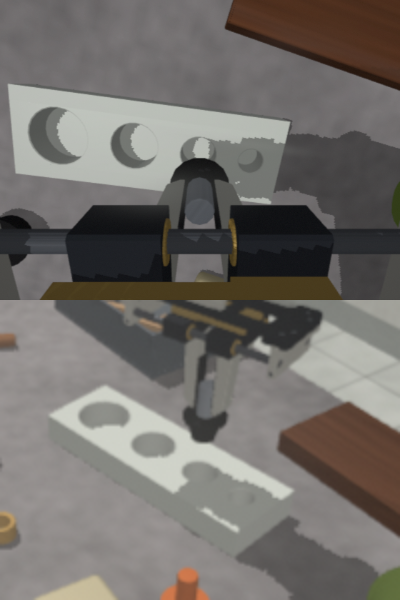

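The wrist view (top) and side crop show the stopper held upright, just short of the 40 mm hole, which is at (200,150) in the wrist half.

Emit:
play_rows([
  [0.35, -0.1, 1, 0, 0, 0, 1.5],
  [0.35, -0.1, 2.5, 0, 0, 0, 1.5],
  [0.35, -0.1, 4, 0, 0, 0, 1.5],
  [0.35, -0.1, 5, 0, 0, 0, 1.5],
  [0.35, -0.1, 5.7, 0, 0, 0, 1.5],
  [0.35, -0.1, 6.3, 0, 0, 0, 1.5],
  [0.35, -0.1, 6.8, 0, 0, 0, 1.5],
  [0.35, -0.1, 7.2, 0, 0, 0, 1.5],
  [0.35, -0.1, 7.5, 0, 0, 0, 1.5],
  [0.35, -0.1, 7.5, 0, 0, 0, 1.5],
])

```text
clock: 4.88
ee_pos: [0.6638, -0.062, 0.0502]
tcp_rot: [-3.105, -0.48, 0.0]
contact_force: [-0.6, 0.8, -0.8]
finger_gap: 0.0194
finger_force: 25.0
```

Emit:
play_rows([
  [0, 0, 0.1, 0, 0, 0, 1.5],
  [0, 0, 0.1, 0, 0, 0, 2.5],
  [0, 0, 0.1, 0, 0, 0, 5],
  [0, 0, 0.1, 0, 0, 0, 5],
  [0, 0, 0.1, 0, 0, 0, 5],
  [0, 0, -3, 0, 0, 0, 5],
  [0, 0, -6, 0, 0, 0, 5],
  [0, 0, -9, 0, 0, 0, 5],
  [0, 0, -9, 0, 0, 0, 5],
  [0, 0, -9, 0, 0, 0, 5],
])

```text
clock: 5.72
ee_pos: [0.665, -0.0622, 0.1426]
tcp_rot: [3.104, 0.48, 0.006]
contact_force: [0.7, 0.3, -1.4]
finger_gap: 0.0499
finger_force: 0.0
```

Run:
```python
from h import *
to(.467,.1475,.13)
for n in("scene","side"):
    d=read_camera(n);w=pts(d).reshape(-1,3)
    m=(abs(w[:,0]-.662)<.03)&(abs(w[:,1]+.063)<.03)&(w[:,2]>.065)&(w[:,2]<.09)
    q=w[m];print(n,len(q),q.min(0).round(4) if len(q) else 0,q.max(0).round(4) if len(q) else 0)
```

```text
5.7167 [ 0.665  -0.0622  0.1426] cm: [-12.55 -25.97   1.18] yaw 17.57 tilt [ 3.9e-03 -1.0e-04 -1.0e+00]
scene 116 [ 0.6522 -0.0721  0.065 ] [ 0.671  -0.0531  0.0812]
side 79 [ 0.6531 -0.0743  0.0652] [ 0.6712 -0.0544  0.0804]
```

Stopper A is home: its knob top reads about 0.079 m after the same depth bias as before. Next is B.

Emit:
play_rows([
  [-12.5, -26, 0, 0, 0, 0, 5],
  [-12.5, -26, 0, 0, 0, 0, 5],
  [-12.5, -26, 0, 0, 0, 0, 5],
  [-12.5, -26, 0, 0, 0, 0, 5],
  [-12.5, -26, 0, 0, 0, 0, 5],
  [-12.5, -26, 0, 0, 0, 0, 5],
  [-12.5, -26, 0, 0, 0, 0, 5],
  [-12.5, -26, 1, 0, 0, 0, 5],
  [-12.5, -26, 1, 0, 0, 0, 5],
  [-12.5, -26, 1, 0, 0, 0, 5],
])

```text
clock: 6.65
ee_pos: [0.4657, 0.1478, 0.1296]
tcp_rot: [3.104, 0.481, -0.003]
contact_force: [-0.1, 0.6, 0.3]
finger_gap: 0.0499
finger_force: 0.0
```

Run:
```python
from h import *
d=read_camera("wrist");w=pts(d);m=(w[...,2]>.061)&(w[...,2]<.072)
n,l,st,ce=cv2.connectedComponentsWithStats(m.astype(np.uint8))
for i in range(1,n):
    if st[i,4]>40:
        q=w[l==i];print(st[i],((q.min(0)+q.max(0))/2).round(4),np.ptp(q,axis=0).round(3))
to(.467,.1475,.037)
```

```text
[267 213  27  27 573] [0.4686 0.148  0.0656] [0.019 0.019 0.009]
 6.7 [0.4664 0.1472 0.1299] cm: [ 0.07 -0.01  9.29] yaw 17.52 tilt [-0.0011 -0.001  -1.    ]
```

Emit:
play_rows([
  [0.15, 0, 3, 0, 0, 0, 5],
  [0.15, 0, 6, 0, 0, 0, 5],
  [0.15, 0, 9.3, 0, 0, 0, 5],
  [0.15, 0, 9.3, 0, 0, 0, 5],
  [0.15, 0, 9.3, 0, 0, 0, 5],
  [0.15, 0, 9.3, 0, 0, 0, 1.5],
  [0.15, 0, 9.3, 0, 0, 0, 1.5],
  [0.15, 0, 9.3, 0, 0, 0, 1.5],
  [0.15, 0, 9.3, 0, 0, 0, 1.5],
  [0.15, 0, 9.3, 0, 0, 0, 1.5],
], force=30)

```text
clock: 7.53
ee_pos: [0.4681, 0.1487, 0.0386]
tcp_rot: [-3.104, -0.48, -0.003]
contact_force: [0.3, 0.1, -0.2]
finger_gap: 0.0213
finger_force: 0.0
```

Emit:
play_rows([
  [0, 0, 0, 0, 0, 0, 1.5],
  [0, 0, 0, 0, 0, 0, 1.5],
  [0, 0, 0, 0, 0, 0, 1.5],
])

```text
clock: 7.78
ee_pos: [0.4681, 0.1486, 0.0384]
tcp_rot: [-3.104, -0.48, -0.002]
contact_force: [-1.2, -1.1, 9.8]
finger_gap: 0.019
finger_force: 30.0
```

Run:
```python
from h import *
to(.6356,.0901,.13)
```

```text
7.7833 [0.4681 0.1486 0.0384] cm: [14.21 10.64 -9.14] yaw 17.57 tilt [ 1.4e-03  5.0e-04 -1.0e+00]
```

Emit:
play_rows([
  [0, 0, -4, 0, 0, 0, 1.5],
  [0, 0, -8, 0, 0, 0, 1.5],
  [3, 2.2, -9.5, 0, 0, 0, 1.5],
  [6, 4.5, -9.5, 0, 0, 0, 1.5],
  [9, 6.7, -9.5, 0, 0, 0, 1.5],
  [12, 9, -9.5, 0, 0, 0, 1.5],
  [14.3, 10.6, -9.5, 0, 0, 0, 1.5],
  [14.3, 10.6, -9.5, 0, 0, 0, 1.5],
  [14.3, 10.6, -9.5, 0, 0, 0, 1.5],
  [14.3, 10.6, -9.5, 0, 0, 0, 1.5],
])

```text
clock: 8.62
ee_pos: [0.6347, 0.0909, 0.1321]
tcp_rot: [-3.104, -0.48, 0.003]
contact_force: [-0.4, 0.0, -1.1]
finger_gap: 0.0192
finger_force: 30.0
```

Emit:
play_rows([
  [0, 0, 0, 0, 0, 0, 1.5],
  [0, 0, 0, 0, 0, 0, 1.5],
  [0, 0, 0, 0, 0, 0, 1.5],
])

```text
clock: 8.87
ee_pos: [0.6352, 0.0913, 0.1327]
tcp_rot: [-3.104, -0.482, 0.0]
contact_force: [0.5, -0.3, -1.4]
finger_gap: 0.0194
finger_force: 30.0
```

Run:
```python
from h import *
d=read_camera("side");cv2.imwrite("pics/f.png",cv2.resize(d["pixels"][60:260,200:440],(720,600)))
to(.6356,.0901,.0504)
```

```text
8.9167 [0.6354 0.0912 0.1327] cm: [-0.01  0.11  8.23] yaw 17.63 tilt [-2.e-04  1.e-04 -1.e+00]
```

View pics/f.png

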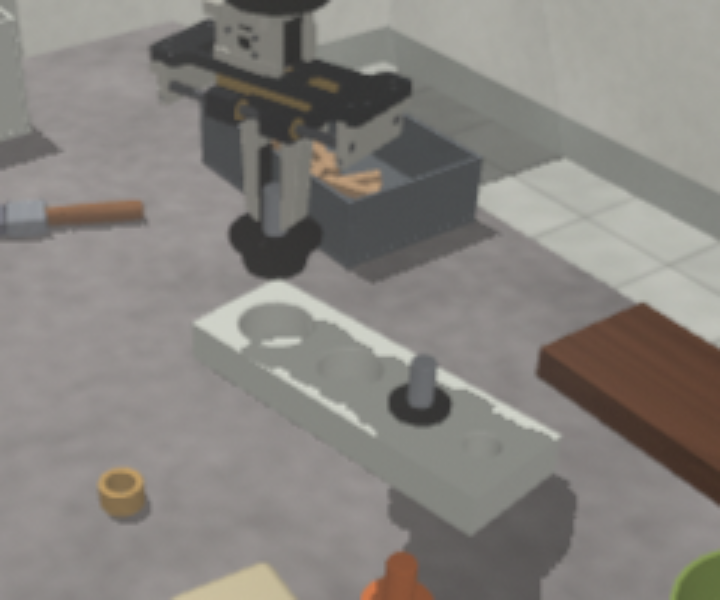

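The crop shows A seated flat at (420,400), and B held upright over the 64 mm hole at (275,325).

Emit:
play_rows([
  [0.05, 0.1, 1.5, 0, 0, 0, 1.5],
  [0.05, 0.1, 3, 0, 0, 0, 1.5],
  [0.05, 0.1, 4.5, 0, 0, 0, 1.5],
  [0.05, 0.1, 5.5, 0, 0, 0, 1.5],
  [0.05, 0.1, 6.2, 0, 0, 0, 1.5],
  [0.05, 0.1, 6.8, 0, 0, 0, 1.5],
  [0.05, 0.1, 7.3, 0, 0, 0, 1.5],
  [0.05, 0.1, 7.7, 0, 0, 0, 1.5],
  [0.05, 0.1, 8.0, 0, 0, 0, 1.5],
  [0.05, 0.1, 8.1, 0, 0, 0, 1.5],
])

```text
clock: 9.75
ee_pos: [0.6367, 0.0899, 0.0513]
tcp_rot: [-3.105, -0.48, 0.0]
contact_force: [0.1, -0.5, -0.6]
finger_gap: 0.0188
finger_force: 30.0
```

Emit:
play_rows([
  [0, 0, 0.1, 0, 0, 0, 1.5],
  [0, 0, 0.1, 0, 0, 0, 2.5],
  [0, 0, 0.1, 0, 0, 0, 5],
  [0, 0, 0.1, 0, 0, 0, 5],
  [0, 0, 0.1, 0, 0, 0, 5],
  [0, 0, -3, 0, 0, 0, 5],
  [0, 0, -6, 0, 0, 0, 5],
  [0, 0, -10, 0, 0, 0, 5],
  [0, 0, -14, 0, 0, 0, 5],
  [0, 0, -14, 0, 0, 0, 5],
])

```text
clock: 10.58
ee_pos: [0.6404, 0.0903, 0.1994]
tcp_rot: [-3.104, -0.479, -0.018]
contact_force: [1.1, 0.5, 0.0]
finger_gap: 0.0498
finger_force: 0.0
```

Emit:
play_rows([
  [0, 0, 0, 0, 0, 0, 5],
  [0, 0, 0, 0, 0, 0, 5],
  [0, 0, 0, 0, 0, 0, 5],
  [0, 0, 0, 0, 0, 0, 5],
])

```text
clock: 10.92
ee_pos: [0.6359, 0.0898, 0.19]
tcp_rot: [3.105, 0.48, -0.004]
contact_force: [0.6, -0.2, 1.2]
finger_gap: 0.0501
finger_force: 0.0
```

Run:
```python
from h import *
for n in("scene","side"):
    d=read_camera(n);W=pts(d);w=W.reshape(-1,3)
    for c in((.6623,-.0636),(.6356,.0901)):
        m=(np.hypot(w[:,0]-c[0],w[:,1]-c[1])<.03)&(w[:,2]>.065)&(w[:,2]<.1)
        q=w[m];print(n,len(q),q.min(0).round(4),q.max(0).round(4),((q.min(0)+q.max(0))/2-[*c,0]).round(4))
    if n=="side":cv2.imwrite("pics/g.png",cv2.resize(d["pixels"][120:260,240:420],(720,560)))
```

```text
scene 113 [ 0.6528 -0.0721  0.0654] [ 0.6709 -0.0529  0.0815] [-0.0004  0.0011  0.0735]
scene 121 [0.6262 0.0797 0.0659] [0.6444 0.0985 0.0826] [-0.0003 -0.001   0.0743]
side 82 [ 0.6517 -0.0747  0.0653] [ 0.6711 -0.0529  0.08  ] [-0.0009 -0.0002  0.0726]
side 64 [0.6257 0.077  0.065 ] [0.6429 0.0961 0.0809] [-0.0013 -0.0035  0.073 ]
```

View pics/g.png

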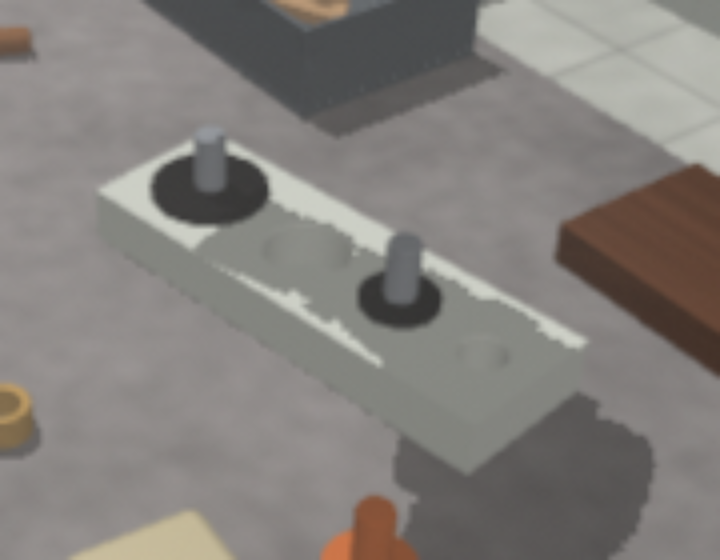

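Both stoppers sit flat and upright, A at (400,298) and B at (210,188), and the gripper is clear.

```bash
python3 -c "
from rig import *
print(job_done())"
```

```text
the job is handed in; nothing more can be done
None
```

I put the narrower stopper in the 40 mm hole and the wider one in the 64 mm hole; both sat flat and upright in the last camera check, the gripper is clear, and I handed the job in at about 11 s (no verdict was returned).

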